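# File the long case into the packed row

### The arm

A 6-joint arm with a two-finger parallel gripper is mounted at the origin on a cart in front of the work surface, level with it; the furniture and walls round the work are solid. World frame = base frame: x ahead of the robot, y to its left, z up, the work surface at z = 0. Lengths are in m, angles in rad, forces in N, time in s.
With the tool pointing down it reaches from about 0.35 to 0.85 m from the base axis. Payload 8.1 kg.
Tool frame: the origin (TCP) lies at the centre of the arm's flange, where the gripper is bolted on; the fingertips stand 186 mm ahead of it and the grasp point (between the pads) lies 167 mm ahead of it (robot.grasp_offset is the distance from the TCP to the grasp point, in m); z points along the fingers, y is the line along which they close (so a half turn about z gives the same grasp; the last joint's range is limited). The gripper opens to 93 mm and grips with 3 to 60 N. Pads are 15 mm wide; open, the fingers measure 128 mm over their backs; the gripper's body (75 mm by 188 mm) begins 65 mm behind the grasp point.
Start: joints at [-1.363, 0.13, 1.488, -0, 1.523, -0.085], TCP at [0.173, -0.574, 0.405] pointing down, gripper open.
Joint ranges: [-2.96, 2.96], [-0.89, 2.26], [0.02, 2.5], [-1.34, 4.48], [0, 2.73], [-2.66, 2.66]. Speed limits (rad/s): [2.39, 2.39, 2.79, 3.14, 3.14, 3.14].

### API

Orientations are given as a rotation vector (axis times angle).
In Python, from plant import robot gives the robot as it stands.
- The arm moves only by the tool drive_tool, never from a script. Its argument "moves" is one flat list of numbers, 7 for each row, row after row: the finger opening in mm, from 0 to 93, then the shift along the tool's x, y, z in mm, then the turn, a rotation vector about the tool's x, y, z in degrees. A call has 1 to 8 rows; each row shifts and turns the commanded pose from where the row before left it, along the tool's axes as they then stand; what a row does not reach is not made up. A row lasts 1/10 s, in which the tool goes at most 50 mm and 8.59 degrees, less where a joint would pass 70% of its speed; a pose out of reach is approached as far as the arm can. A call is refused whole if a number of a shift passes 50 or a number of a turn 8.59, either way. A call with a gripper value outside its range is refused whole. The fingers move at their own pace and stop on an object; "grip_force" is the grip in N (left out, the last holds). Time passes only in rows, so rows that do not move let the fingers close. It gives the time, the measured TCP pose, the force, the opening and the grip force at its end, in the units of the state.
- robot.read_state(): the state, without advancing time (a new reading comes with each control period).
- robot.read_camera(name): name is "side" or "top"; returns a dict with "color" (384x512x3 uint8, red, green, blue), "depth" (384x512 float32, m along the optical axis (not along the pixel's ray), 0 where there is no reading), "mtx" (3x3 intrinsics, pixels), "R" (3x3) and "t" (3): a world point X has camera coordinates R X + t. Camera axes: x right, y down, z forward; pixel columns grow to the right and rows downward; lengths in m; the calibration is good to about 2 mm. A picture is of the moment at which its call begins.
- robot.close_job(): hands the job in; it is judged then, once.
The state is a dict: "t": time; "q": joint angles; "dq": joint speeds; "joint_torque": joint torques, N m; "tool_pos": TCP position; "orientation": TCP orientation; "force": force on the tool from outside, world axes, zero at the start; "wrist_torque": the same for the moment, N m; "opening": finger opening in m; "gripper_force": force on a finger pad.
Only numpy, scipy, OpenCV 4.12 (cv2) and the standard library are available. Lean on these libraries where they do the work, as an engineer would, in place of code of your own. Each camera call takes 0.05 s, during which the arm holds its last target. There are 200 camera calls.

### The job

Take the long grey case that stands alone on the table and file it, wedge-shaped nose first and standing upright on the table, into the packed row in the plywood rack, directly to the left (as seen from the robot) of the one low case. The row has to be nudged apart to let it in, with every case left standing in the row; slide the case in until it presses firmly but gently (a few newtons; no part of the rack may take more than 12 N) against the sprung stop hidden at the back, then let go and leave the other things on the table where they are.

Things in the scene. Friction and masses are not known exactly. Their poses are not given: they have to be found in the camera images.
- new_case_mid (a point): centre (40 mm up) of the long case to file: grey plastic, 155 mm long (x) x 22 thick (y) x 80 high (z), about 0.18 kg, standing on its long edge alone, right of the rack. Its +x end is the nose: the last 30 mm taper from 22 to 4 mm thick at the tip (x = +77.5 mm). The other end (x = -77.5 mm) is blunt and flat, with a blank label and a black latch. Rigid; can be gripped across its thickness.
- case_low: the one low case of the row: grey, 120 mm long (x) x 22 thick (y) x 60 high (z), loose, about 0.1 kg. Origin at the centre of its underside, x into the rack; the 6 mm at its front (-x) end are bevelled from 22 to 14 mm thick. It stands second, third or fourth from the left of the four cases, so a tall case is always to its left.
- case_a: tall case of the row, always the leftmost: 120 x 22 x 80 mm, otherwise like the low case, about 0.13 kg, same origin, axes and bevels.
- case_b: tall case of the row, same as case_a, in any place but the leftmost.
- case_c: tall case of the row, same as case_a, in any place but the leftmost.
- rack: fixed plywood rack with no floor (cases stand on the table). Origin on the table under the middle of the row's mouth; x into the rack, y left, z up. Side walls 84 mm high, from x = 5 to 180 mm, 8 mm thick, inner faces at y = +59 and -59 mm: room for five 22 mm cases and 8 mm to spare. The four cases start with fronts at x = 0 to 4 mm and gaps of about 6 mm between them and at the walls.
- glue_stick: bystander: blue and white glue stick standing upright on the table, 26 mm across, 96 mm high; origin at the centre of its underside.
- tape_measure: bystander: yellow pocket tape measure lying on its side, 58 x 73 x 33 mm; origin at the centre of its underside.
- stapler: bystander: blue and black stapler, 36 x 136 x 46 mm, long along its y; origin at the centre of its underside.
- rack_mouth (a point): mid-height (40 mm) of the mouth, straight above the rack's origin. The gap is narrower than the case: neighbours must slide sideways (about 1 N each) as the nose wedges in, and the filed case must itself end, like all five, within the 8 mm to spare of its packed place, which can be up to 10 mm sideways of the gap's middle at the start; a case held rigidly off that place jams on the walls.
- rack_cover (a point): middle of the front edge of the cover board, which roofs the rack 86 to 92 mm above the table from x = 110 mm to the back. It hides the stop: a pad over the full width on a stiff spring (7 N per mm, 8 mm travel). The pad's face lies at x = 127 to 151 mm, different each time, not measured: find it by feel. With the case home, its blunt end is at x = -28 to -4 mm, proud of the row by 4 to 35 mm.

How it is judged:
By the outcome, as a careful person would: the job done as asked, in the order asked, and still so for the second after the job is handed in, with the robot touching nothing.
It also fails if it takes over 67 s, if anything falls off the work surface, if the arm or the gripper's body presses on something with over 40 N, if the wrist force passes 120 N, or if a joint passes its speed limit or range.

## Working session

There is one attempt and no reset: what is moved stays moved. The work goes in short steps, Python scripts to look and compute and a tool call to move; the robot and the scene stay as the last step left them, time stands still between calls to the robot, and variables do not carry over. Pictures are saved under pics/ and viewed, at most 10 in all, crops included, and the job is handed in when it is done.

Besides the shell and the picture viewer there is one more tool, called as name(argument=value, ...) on one line, values as JSON. drive_tool: Moves the arm, as the interface text tells. Its arguments: {"type":"object","properties":{"moves":{"type":"array","items":{"type":"number"}},"grip_force":{"type":"number"}},"required":["moves"]}

```bash
mkdir -p pics; python3 - <<'E'
from plant import robot
import cv2,numpy as np
s=robot.read_state();print({k:np.round(v,3).tolist() if not isinstance(v,dict) else v for k,v in s.items()}, robot.grasp_offset)
for n in("top","side"):
    c=robot.read_camera(n);cv2.imwrite(f"pics/{n}0.png",c["color"][:,:,::-1]);np.savez(f"{n}0.npz",**c)
    print(n,c["mtx"].round(1).tolist(),(-c["R"].T@c["t"]).round(3),c["R"].round(3).tolist())
E
```

```text
{'t': 0.0, 'q': [-1.363, 0.131, 1.489, 0.0, 1.523, -0.085], 'dq': [0.0, -0.001, 0.001, -0.002, 0.001, 0.0], 'joint_torque': [0.003, -55.984, -49.175, 0.077, 0.036, -0.0], 'tool_pos': [0.173, -0.574, 0.404], 'orientation': [-3.106, -0.458, 0.0], 'force': [0.026, -0.173, -0.156], 'wrist_torque': [0.006, 0.005, -0.057], 'gripper_force': 0.0, 'opening': 0.093} 0.1673
top [[377.7, 0.0, 255.9], [0.0, 377.7, 190.8], [0.0, 0.0, 1.0]] [0.464 0.    1.125] [[0.012, -1.0, -0.024], [-0.997, -0.01, -0.082], [0.081, 0.025, -0.996]]
side [[472.1, 0.0, 257.5], [0.0, 472.1, 187.7], [0.0, 0.0, 1.0]] [0.356 1.142 0.719] [[-0.984, -0.18, 0.009], [-0.096, 0.482, -0.871], [0.153, -0.858, -0.491]]
```

View pics/top0.png

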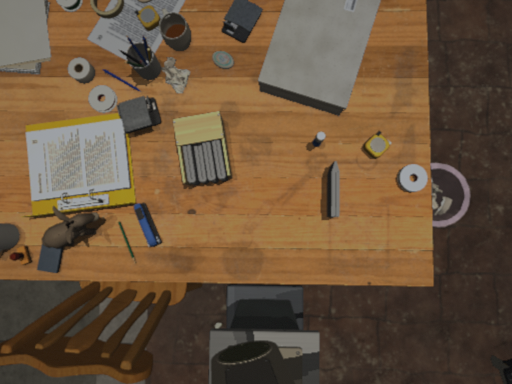

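View pics/side0.png

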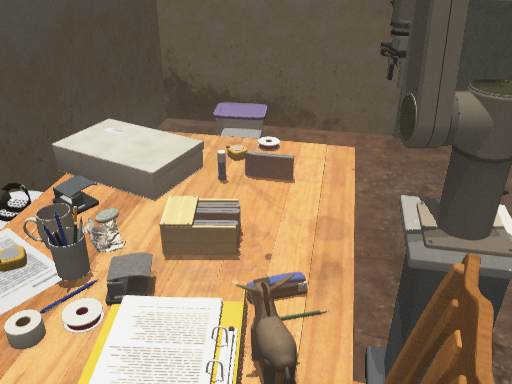

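The top view shows the rack at about (202,150) with its mouth facing down towards the robot, the long case at (333,190), the glue stick at (318,138) and the tape at (377,145). The stapler is at (147,225).

```bash
cat > h.py <<'E'
import numpy as np,cv2
def ray(c,uv,z):
    d=c["R"].T@np.linalg.solve(c["mtx"],[uv[0],uv[1],1.]);o=-c["R"].T@c["t"]
    return o+d*(z-o[2])/d[2]
def cloud(c):
    v,u=np.mgrid[:384,:512];d=c["depth"]
    p=np.stack([u,v,np.ones_like(u)],-1)@np.linalg.inv(c["mtx"]).T*d[...,None]
    return (p-c["t"])@c["R"]
E
python3 - <<'E'
from h import *
c=dict(np.load("top0.npz"));s=dict(np.load("side0.npz"))
a=cv2.resize(c["color"][105:195,165:240],None,fx=6,fy=6,interpolation=cv2.INTER_CUBIC)
b=cv2.resize(c["color"][155:225,315:350],None,fx=6,fy=6,interpolation=cv2.INTER_CUBIC)
b=cv2.copyMakeBorder(b,0,a.shape[0]-b.shape[0],0,0,0)
cv2.imwrite("pics/crop.png",np.hstack([a,b])[:,:,::-1])
P=cloud(c)
z=P[...,2]
print((z[175:185:2,180:232]*1000).round().astype(int))
print((z[160:222:4,326:344]*1000).round().astype(int))
E
```

```text
[[  -2   81   85   87   82   66   51   80   81   77   80   80   82   82
    82   64   52   34   60   63   56   60   59   57   63   61   46   83
    78   84   81   79   84   78   79   64   40   80   81   80   79   81
    82   76   78   71   38   75   75   74   59   21]
 [  -1    4   88   88   82   67   56   80   81   82   82   78   83   82
    80   71   54   34   60   58   59   61   60   63   59   60   47   83
    80   83   80   80   79   79   81   72   46   23   81   79   78   78
    81   75   77   55   41    9    3   34   29   22]
 [  -2   -2   83   86   84   71   59   80   79   77   83   76   80   76
    78   79   56   36   61   59 1125   57   60   63   62   59   52   37
    81   81   80   80   80   80   74   56   44   24    0    2   59   56
    54   50   43   37   23    4    2   -2    5    4]
 [  -1    0   82   84   84   77   65   43   77   77   81   82   80   81
    78   65   53   39   28   11   58   62   59   55   51   48   38   24
     9    3   -5   49   45   41   40   33   27    9    4    1    2    4
     9    3   -1   -1   -2   -2   -4    0   -1    2]
 [   2    2    0    2   
[... 1066 characters left out ...]
1   82    1
    -2   -1   -1    2]
 [   1   18   34   54   67   78   84   79   78   80   80   81   77    0
    -3    1    4    2]
 [  -2   19   34   52   69   77   78   82   80   83   81   82   80   -2
     2    0    2   -1]
 [  -3   19   39   52   72   79   79   81   80   84   80   79   83   -1
     7   -3    1   -2]
 [   1   24   38   53   69   81   81   79   80   79   78   82   80    0
    -2    0    3    4]
 [   3   17   39   54   65   77   82   80   82   78   83   77   80    0
     2   -1    0    1]
 [   2   24 1125   57   60   64   69   70   75   75   79   82   78    0
    -3   -1    2    2]
 [1125   -1    2    1    0    0   -1   -1    0   -2    3   -1   -2   -3
    -1   -3    3    1]]
```

View pics/crop.png

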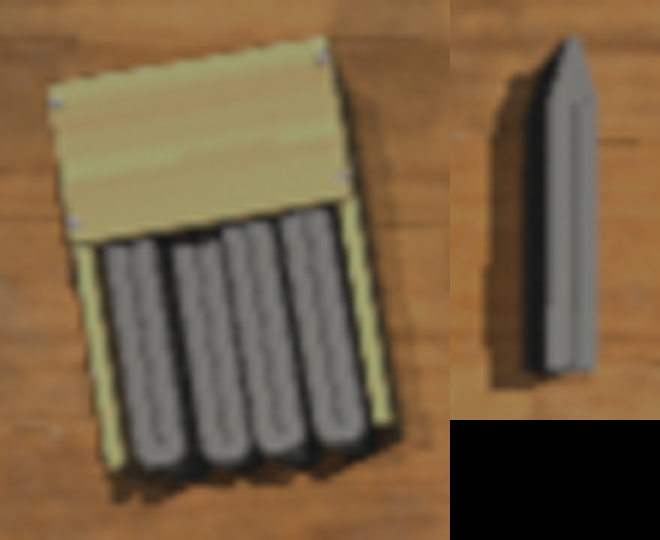

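The crop shows the row as tall, low, tall, tall, so the low case is second from the left. The slot is the first gap, at crop (180,330), and the new case's nose points away from the robot.

```bash
cat >> h.py <<'E'
def rect(pts):
    "centre, axis (pointing +x), length, width of planar pts (m)"
    (cx,cy),(w,h),a=cv2.minAreaRect((pts[:,:2]*1000).astype(np.float32))
    if w<h: w,h,a=h,w,a+90
    a=(a+90)%180-90
    m=pts[:,:2]-pts[:,:2].mean(0);u,s,v=np.linalg.svd(m,full_matrices=False);d=v[0]*np.sign(v[0][0])
    return dict(rc=(round(cx,1),round(cy,1)),ang=round(a,1),L=round(w,1),W=round(h,1),mean=(pts[:,:2].mean(0)*1000).round(1),pca=round(np.degrees(np.arctan2(d[1],d[0])),1),n=len(pts))
def blobs(c,z0,z1,zn,roi,nmin=25):
    "blobs of top surfaces: depth picks pixels, rays onto plane zn place them"
    P=cloud(c);z=P[...,2];m=((z>z0)&(z<z1)&(c["depth"]>0)).astype(np.uint8)
    k=np.zeros_like(m);k[roi[1]:roi[3],roi[0]:roi[2]]=1;m*=k
    n,l=cv2.connectedComponents(m,connectivity=4)
    for i in range(1,n):
        v,u=np.where(l==i)
        if len(u)>=nmin:
            yield rect(np.array([ray(c,p,zn) for p in zip(u,v)]))
E
python3 - <<'E'
from h import *
c=dict(np.load("top0.npz"))
print("new");[print(b) for b in blobs(c,.073,.089,.08,(320,150,350,225))]
print("tall");[print(b) for b in blobs(c,.072,.0825,.08,(186,138,232,192))]
print("low");[print(b) for b in blobs(c,.053,.067,.06,(186,138,232,192))]
print("cover");[print(b) for b in blobs(c,.086,.099,.092,(165,105,240,150))]
h=cv2.cvtColor(c["color"],cv2.COLOR_RGB2HSV);print(h[125,200],h[160,180],h[155,225],h[165,190],h[200,150])
# plywood mask
m=cv2.inRange(h,(22,60,90),(32,160,255));sub=m[105:195,165:240]
v,u=np.where(sub>0);print("ply");cv2.imwrite("m.png",sub)
for r in range(28,80,4):
    w=np.where(sub[r])[0]+165
    print(r+105,w.tolist() if len(w)<14 else (w.min(),w.max()))
print("stapler");[print(b) for b in blobs(c,.03,.06,.045,(125,195,170,250))]
E
```

```text
new
{'rc': (558.9, -189.2), 'ang': -0.3, 'L': 152.7, 'W': 22.0, 'mean': array([ 554.3, -190.6]), 'pca': np.float64(-0.3), 'n': 416}
tall
{'rc': (640.0, 134.0), 'ang': 10.9, 'L': 112.0, 'W': 22.7, 'mean': array([641.5, 134.5]), 'pca': np.float64(10.7), 'n': 292}
{'rc': (635.4, 161.4), 'ang': 10.0, 'L': 111.6, 'W': 23.0, 'mean': array([635.9, 161.9]), 'pca': np.float64(10.9), 'n': 290}
{'rc': (626.5, 216.6), 'ang': 9.6, 'L': 108.9, 'W': 22.6, 'mean': array([621.3, 214.7]), 'pca': np.float64(6.6), 'n': 242}
low
{'rc': (634.0, 189.6), 'ang': 9.5, 'L': 114.2, 'W': 22.7, 'mean': array([634. , 189.8]), 'pca': np.float64(9.4), 'n': 310}
cover
{'rc': (723.6, 192.3), 'ang': -79.7, 'L': 133.8, 'W': 78.2, 'mean': array([723.6, 192.2]), 'pca': np.float64(-79.6), 'n': 1300}
[ 23  97 160] [ 28  87 155] [ 31  82 162] [ 24  12 106] [ 14 157 146]
ply
133 (np.int64(175), np.int64(223))
137 (np.int64(176), np.int64(223))
141 (np.int64(178), np.int64(224))
145 [177, 178, 179, 180, 181, 222, 223, 224, 225]
149 [178, 179, 180, 223, 224, 225]
153 [178, 179, 180, 181, 224, 225, 226]
157 [179, 180, 181, 224, 225, 226, 227]
161 [180, 181, 182, 225, 226, 227]
165 [180, 181, 182, 226, 227, 228]
169 [181, 182, 183, 226, 227, 228, 229]
173 [181, 182, 183, 184, 227, 228, 229]
177 [182, 183, 184]
181 [183, 184, 185]
stapler
{'rc': (454.2, 347.7), 'ang': 24.0, 'L': 127.5, 'W': 25.9, 'mean': array([452.4, 347.6]), 'pca': np.float64(24.4), 'n': 379}
```

Check: the case spacing is 28 mm and symmetric about the rack centre, which matches the 22 mm cases and 6 mm gaps. The rack origin is near (577,165) mm with yaw about 10.4°. The new case centre is near (559,-190), with yaw about -0.3°.

drive_tool(moves=[93, 0, 0, 0, 0, 0, 8.5, 93, 0, 0, 0, 0, 0, 8.5, 93, 28, -36, 0, 0, 0, 0, 93, 28, -36, 0, 0, 0, 0, 93, 28, -36, 0, 0, 0, 0, 93, 28, -36, 0, 0, 0, 0, 93, 28, -36, 0, 0, 0, 0, 93, 28, -36, 0, 0, 0, 0], grip_force=45)

```text
t: 0.9
tool_pos: [0.3427, -0.3574, 0.4044]
orientation: [-3.141, 0.007, 0.0]
force: [0.2, -1.2, 1.0]
opening: 0.093
gripper_force: 0.0
```

```bash
cat >> h.py <<'E'
from scipy.spatial.transform import Rotation as Rn
RO=np.array([577.,165.5]);YAW=10.4
def stat(robot,target=None,yaw=None):
    s=robot.read_state();R=Rn.from_rotvec(s["orientation"]).as_matrix()
    p=np.array(s["tool_pos"])*1000;g=p+R[:,2]*robot.grasp_offset*1000
    y=np.degrees(np.arctan2(R[1,0],R[0,0]))
    a=np.radians(YAW);d=g[:2]-RO
    print("t",round(s["t"],2),"grasp",g.round(1),"yaw",round(y,2),"tilt",(R[:2,2]).round(4),"rack xy",np.round([d@[np.cos(a),np.sin(a)],d@[-np.sin(a),np.cos(a)]],1),"F",np.round(s["force"],1),"op",round(s["opening"]*1000,1),"gf",round(s["gripper_force"],1))
    if target is not None: print("tool shift",(R.T@(np.array(target)-g)).round(1),"turn z",None if yaw is None else round(y-yaw,2))
E
python3 - <<'E'
from h import *
from plant import robot
stat(robot,[501,-190,40],-.3)
E
```

```text
t 0.9 grasp [ 342.7 -357.4  237.1] yaw -0.24 tilt [-0.0002  0.0004] rack xy [-324.9 -472. ] F [ 0.2 -1.2  1. ] op 93.0 gf 0.0
tool shift [ 157.7 -168.   197.1] turn z 0.06
```

drive_tool(moves=[93, 26, -28, 15, 0, 0, 0, 93, 26, -28, 15, 0, 0, 0, 93, 26, -28, 15, 0, 0, 0, 93, 26, -28, 15, 0, 0, 0, 93, 26, -28, 15, 0, 0, 0, 93, 27, -28, 15, 0, 0, 0, 93, 0, 0, 35, 0, 0, 0, 93, 0, 0, 0, 0, 0, 0])

```text
t: 1.7
tool_pos: [0.4981, -0.1897, 0.2745]
orientation: [-3.138, 0.002, 0.013]
force: [-1.2, 0.3, -0.4]
opening: 0.0931
gripper_force: 0.0
```

```bash
python3 - <<'E'
from h import *
from plant import robot
stat(robot,[501,-190,40],-.3)
E
```

```text
t 1.7 grasp [ 496.7 -189.   107.2] yaw -0.09 tilt [-0.0083  0.004 ] rack xy [-142.9 -334.2] F [-1.2  0.3 -0.4] op 93.1 gf 0.0
tool shift [ 4.8  1.2 67.1] turn z 0.21
```

drive_tool(moves=[93, 3, 0, 30, 0, 0, 0, 93, 0, 0, 30, 0, 0, 0, 93, 0, 0, 6, 0, 0, 0, 20, 0, 0, 0, 0, 0, 0, 20, 0, 0, 0, 0, 0, 0, 15, 0, 0, 0, 0, 0, 0, 15, 0, 0, 0, 0, 0, 0, 15, 0, 0, 0, 0, 0, 0])

```text
t: 2.5
tool_pos: [0.5031, -0.1919, 0.2148]
orientation: [3.141, -0.006, 0.002]
force: [0.8, 0.8, 0.2]
opening: 0.0571
gripper_force: 0.0
```

```bash
python3 - <<'E'
from h import *
from plant import robot
stat(robot,[501,-190,40],-.3)
E
```

```text
t 2.5 grasp [ 503.3 -192.1   47.5] yaw -0.23 tilt [ 0.0014 -0.0007] rack xy [-137.  -338.4] F [0.8 0.8 0.2] op 57.1 gf 0.0
tool shift [-2.3 -2.1  7.5] turn z 0.07
```

drive_tool(moves=[40, -2, -2, 7, 0, 0, 0, 15, 0, 0, 0, 0, 0, 0, 15, 0, 0, 0, 0, 0, 0, 15, 0, 0, 0, 0, 0, 0, 15, 0, 0, 0, 0, 0, 0, 15, 0, 0, 0, 0, 0, 0, 15, 0, 0, 0, 0, 0, 0, 15, 0, 0, 0, 0, 0, 0])

```text
t: 3.3
tool_pos: [0.5007, -0.1898, 0.2067]
orientation: [3.142, -0.006, -0.0]
force: [-0.0, -1.2, -0.6]
opening: 0.0219
gripper_force: 45.0
```

```bash
python3 - <<'E'
from h import *
from plant import robot
stat(robot,[501,-190,40],-.3)
E
```

```text
t 3.3 grasp [ 500.7 -189.8   39.4] yaw -0.22 tilt [-0. -0.] rack xy [-139.2 -335.7] F [-0.  -1.2 -0.6] op 21.9 gf 45.0
tool shift [ 0.3  0.2 -0.6] turn z 0.08
```

drive_tool(moves=[15, 0, 0, -10, 0, 0, 0, 15, -15, -10, 0, 0, 0, 0, 15, -15, -30, 0, 0, 0, 0, 15, -12, -40, 0, 0, 0, 0, 15, -12, -40, 0, 0, 0, 0, 15, -12, -40, 0, 0, 0, 0, 15, -10, -40, 0, 0, 0, 0, 15, -5, -30, 0, 0, 0, 0])

```text
t: 4.1
tool_pos: [0.4196, 0.0425, 0.2173]
orientation: [-3.141, 0.005, -0.0]
force: [-0.3, 0.3, -1.9]
opening: 0.0217
gripper_force: 45.0
```

drive_tool(moves=[15, 0, -30, 0, 0, 0, 0, 15, 0, -30, 0, 0, 0, 0, 15, 0, -20, 0, 0, 0, 0, 15, 0, -10, 0, 0, 0, -3, 15, 0, -5, 0, 0, 0, -4, 15, 0, 0, 0, 0, 0, -3.6, 15, 0, 0, 0, 0, 0, 0, 15, 0, 0, 0, 0, 0, 0])

```text
t: 4.9
tool_pos: [0.4208, 0.1352, 0.2169]
orientation: [3.129, 0.282, 0.0]
force: [0.1, 0.4, -1.7]
opening: 0.022
gripper_force: 45.0
```

```bash
python3 - <<'E'
from h import *
from plant import robot
stat(robot,[418.6,164.3,39.5],10.4)
c=robot.read_camera("top");np.savez("top1.npz",**c);stat(robot,[418.6,164.3,39.5],10.4)
a=cv2.resize(c["color"][125:255,150:270],None,fx=4.5,fy=4.5,interpolation=cv2.INTER_CUBIC);cv2.imwrite("pics/t1.png",a[:,:,::-1])
E
```

```text
t 4.9 grasp [420.8 135.2  49.6] yaw 10.32 tilt [ 0.     -0.0001] rack xy [-159.1   -1.6] F [ 0.1  0.4 -1.7] op 22.0 gf 45.0
tool shift [  3.1 -29.1  10.1] turn z -0.08
t 4.95 grasp [420.8 135.2  49.6] yaw 10.3 tilt [ 0.0001 -0.0001] rack xy [-159.1   -1.6] F [ 0.4 -0.4 -0.2] op 21.6 gf 45.0
tool shift [  3.  -29.1  10.1] turn z -0.1
```

View pics/t1.png

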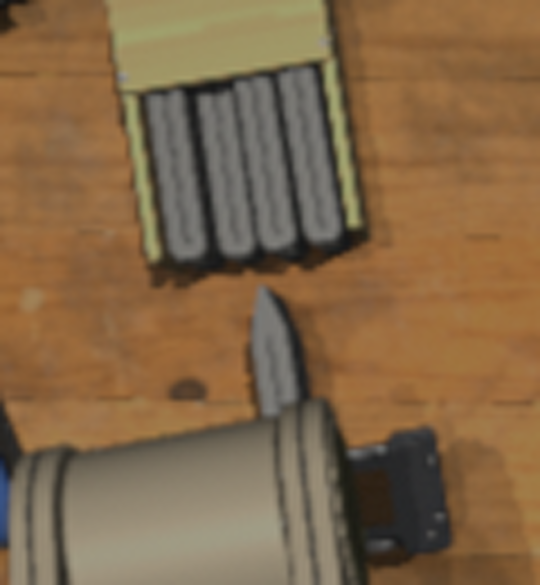

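The tip is at crop (264,288), i.e. image (208.7,189). The slot between the left tall case and the low one is at crop (212,255).

```bash
python3 - <<'E'
from h import *
c=dict(np.load("top1.npz"));a=np.radians(YAW)
def rk(p): d=np.array(p)[:2]*1000-RO; return np.round([d@[np.cos(a),np.sin(a)],d@[-np.sin(a),np.cos(a)]],1)
print("tip",rk(ray(c,(208.7,189),.09)))
P=cloud(c)
z=P[...,2];m=(z>.08)&(z<.099);m[:185]=0;m[215:]=0;m[:,:203]=0;m[:,219:]=0
v,u=np.where(m);pts=np.array([ray(c,p,.09) for p in zip(u,v)])
q=np.array([rk(p) for p in pts])
for x0 in range(-30,-85,-5):
    w=q[(q[:,0]<x0)&(q[:,0]>=x0-5),1]
    if len(w):print(x0,w.min(),w.max(),w.mean().round(1))
[print(b,rk(np.array(b["rc"])/1000)) for b in list(blobs(c,.073,.0865,.08,(186,138,232,188)))+list(blobs(c,.053,.067,.06,(186,138,232,188)))]
E
```

```text
tip [-25.4  -4. ]
-30 -6.3 4.6 -1.0
-35 -5.8 5.5 -0.2
-40 -8.1 6.4 -0.4
-45 -10.0 7.3 -1.4
-50 -11.8 10.4 -1.4
-55 -10.9 9.0 -0.9
-60 -10.5 9.4 -0.6
-65 -12.3 10.3 -0.8
-70 -11.5 10.7 -0.9
-75 -10.6 9.3 -1.0
-80 -9.7 10.2 0.8
{'rc': (646.0, 114.4), 'ang': 10.1, 'L': 106.9, 'W': 8.6, 'mean': array([646.4, 114.5]), 'pca': np.float64(10.3), 'n': 112} [ 58.6 -62.7]
{'rc': (640.2, 134.2), 'ang': 10.9, 'L': 112.5, 'W': 22.4, 'mean': array([640.4, 134.3]), 'pca': np.float64(10.9), 'n': 313} [ 56.5 -42.2]
{'rc': (635.1, 161.5), 'ang': 10.0, 'L': 112.0, 'W': 22.8, 'mean': array([635.5, 161.6]), 'pca': np.float64(10.0), 'n': 319} [ 56.4 -14.4]
{'rc': (626.8, 216.3), 'ang': 8.6, 'L': 108.5, 'W': 22.3, 'mean': array([621.8, 214.7]), 'pca': np.float64(6.5), 'n': 258} [58.2 41. ]
{'rc': (634.2, 189.7), 'ang': 9.5, 'L': 113.8, 'W': 22.7, 'mean': array([634.4, 189.8]), 'pca': np.float64(9.5), 'n': 312} [60.6 13.5]
```

drive_tool(moves=[15, 0, -15, 0, 0, 0, 0, 15, 0, -13.5, 0, 0, 0, 0, 15, 0, 0, 5, 0, 0, 0, 15, 0, 0, 5, 0, 0, 0, 15, 5, 0, 0, 0, 0, 0, 15, 5, 0, 0, 0, 0, 0, 15, 5, 0, 0, 0, 0, 0, 15, 5, 0, 0, 0, 0, 0])

```text
t: 5.75
tool_pos: [0.4357, 0.1669, 0.2065]
orientation: [3.129, 0.283, -0.001]
force: [-0.8, -1.1, -2.6]
opening: 0.0217
gripper_force: 45.0
```

drive_tool(moves=[15, 4, 0, 0, 0, 0, 0, 15, 4, 0, 0, 0, 0, 0, 15, 4, 0.5, 0, 0, 0, 0, 15, 4, 1, 0, 0, 0, 0, 15, 4, 1, 0, 0, 0, 0, 15, 4, 1, 0, 0, 0, 0, 15, 4, 1, 0, 0, 0, 0, 15, 4, 1, 0, 0, 0, 0])

```text
t: 6.55
tool_pos: [0.468, 0.1675, 0.2067]
orientation: [-3.129, -0.284, 0.0]
force: [-0.5, 0.3, -1.0]
opening: 0.022
gripper_force: 45.0
```

```bash
python3 - <<'E'
from h import *
from plant import robot
stat(robot)
c=robot.read_camera("top");np.savez("top2.npz",**c);stat(robot)
a=cv2.resize(c["color"][115:245,150:270],None,fx=4.5,fy=4.5,interpolation=cv2.INTER_CUBIC);cv2.imwrite("pics/t2.png",a[:,:,::-1])
E
```

```text
t 6.55 grasp [468.  167.5  39.4] yaw 10.38 tilt [-0.0001  0.    ] rack xy [-106.9   21.7] F [-0.5  0.3 -1. ] op 22.0 gf 45.0
t 6.6 grasp [468.7 167.5  39.6] yaw 10.37 tilt [0.0007 0.0001] rack xy [-106.2   21.5] F [-0.6  0.4 -0.7] op 21.8 gf 45.0
```

View pics/t2.png

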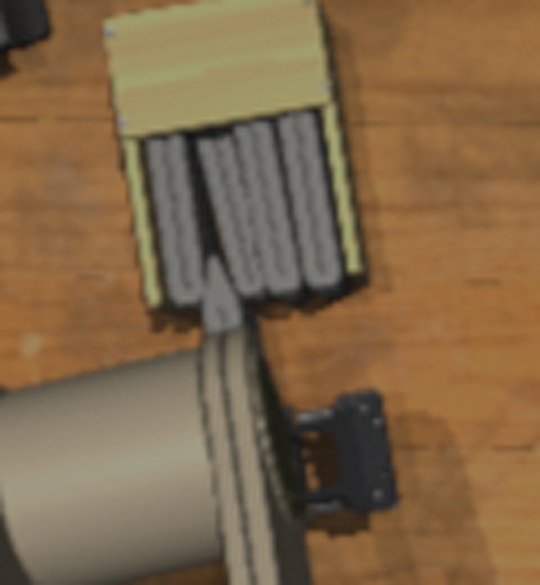

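The nose is in the slot at crop (212,260), with the low case yawing aside as expected. Forces are low.

drive_tool(moves=[15, 4, 0, 0, 0, 0, 0, 15, 4, 0, 0, 0, 0, 0, 15, 4, 0, 0, 0, 0, 0, 15, 4, 0, 0, 0, 0, 0, 15, 4, 0, 0, 0, 0, 0, 15, 4, 0, 0, 0, 0, 0, 15, 4, 0, 0, 0, 0, 0, 15, 4, 0, 0, 0, 0, 0])

```text
t: 7.4
tool_pos: [0.4995, 0.1734, 0.2067]
orientation: [-3.129, -0.284, -0.0]
force: [-0.4, 0.7, -1.4]
opening: 0.022
gripper_force: 45.0
```

```bash
python3 - <<'E'
from h import *
from plant import robot
stat(robot)
c=robot.read_camera("top");np.savez("top3.npz",**c)
a=cv2.resize(c["color"][115:245,150:270],None,fx=4.5,fy=4.5,interpolation=cv2.INTER_CUBIC);cv2.imwrite("pics/t3.png",a[:,:,::-1])
E
```

```text
t 7.4 grasp [499.5 173.4  39.4] yaw 10.38 tilt [0.     0.0001] rack xy [-74.8  21.8] F [-0.4  0.7 -1.4] op 22.0 gf 45.0
```

View pics/t3.png

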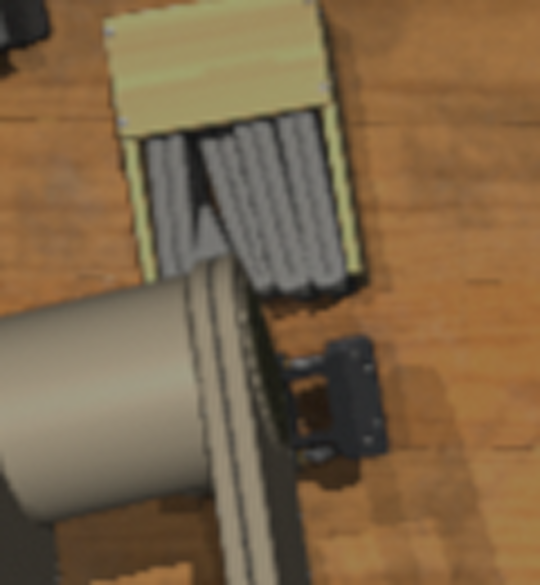

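The case is going in cleanly, with the tip at crop (203,205) and the neighbours fanning aside. I'll continue.

drive_tool(moves=[15, 4, 0, 0, 0, 0, 0, 15, 4, 0, 0, 0, 0, 0, 15, 4, 0, 0, 0, 0, 0, 15, 4, 0, 0, 0, 0, 0, 15, 4, 0, 0, 0, 0, 0, 15, 4, 0, 0, 0, 0, 0, 15, 4, 0, 0, 0, 0, 0, 15, 4, 0, 0, 0, 0, 0])

```text
t: 8.25
tool_pos: [0.531, 0.1791, 0.2067]
orientation: [3.129, 0.284, -0.0]
force: [-0.2, -0.1, -1.3]
opening: 0.0219
gripper_force: 45.0
```

drive_tool(moves=[15, 3, 0, 0, 0, 0, 0, 15, 3, 0, 0, 0, 0, 0, 15, 3, 0, 0, 0, 0, 0, 15, 3, 0, 0, 0, 0, 0, 15, 3, 0, 0, 0, 0, 0, 15, 3, 0, 0, 0, 0, 0, 15, 0, 0, 0, 0, 0, 0, 15, 0, 0, 0, 0, 0, 0])

```text
t: 9.05
tool_pos: [0.5486, 0.1824, 0.2068]
orientation: [-3.129, -0.284, -0.001]
force: [-0.4, 1.0, -1.9]
opening: 0.0218
gripper_force: 45.0
```

```bash
python3 - <<'E'
from h import *
from plant import robot
stat(robot)
E
```

```text
t 9.05 grasp [548.6 182.4  39.5] yaw 10.38 tilt [0.0004 0.0001] rack xy [-24.9  21.7] F [-0.4  1.  -1.9] op 21.8 gf 45.0
```

drive_tool(moves=[15, 3, 0, 0, 0, 0, 0, 15, 3, 0, 0, 0, 0, 0, 15, 2, 0, 0, 0, 0, 0, 15, 0, 0, 0, 0, 0, 0, 30, 0, 0, 0, 0, 0, 0, 34, 0, 0, 0, 0, 0, 0, 34, 0, 0, 0, 0, 0, 0, 34, 0, 0, 0, 0, 0, 0])

```text
t: 9.85
tool_pos: [0.5564, 0.1837, 0.207]
orientation: [-3.129, -0.284, -0.001]
force: [0.4, 0.4, -0.9]
opening: 0.0338
gripper_force: 0.0
```

```bash
python3 - <<'E'
from h import *
from plant import robot
stat(robot)
E
```

```text
t 9.85 grasp [556.4 183.7  39.7] yaw 10.37 tilt [0.0005 0.0001] rack xy [-16.9  21.6] F [ 0.4  0.4 -0.9] op 33.8 gf 0.0
```

drive_tool(moves=[34, -10, 0, 0, 0, 0, 0, 34, -15, 0, 0, 0, 0, 0, 34, -15, 0, 0, 0, 0, 0, 34, -5, 0, 0, 0, 0, 0, 0, 0, 0, 0, 0, 0, 0, 0, 0, 0, 0, 0, 0, 0, 0, 0, 0, 0, 0, 0, 0, 0, 0, 0, 0, 0, 0, 0], grip_force=20)

```text
t: 10.65
tool_pos: [0.5124, 0.1757, 0.2069]
orientation: [-3.129, -0.284, -0.001]
force: [0.2, -0.7, 0.0]
opening: 0.0068
gripper_force: 0.0
```

```bash
python3 - <<'E'
from h import *
from plant import robot
stat(robot)
c=robot.read_camera("top");np.savez("top4.npz",**c);s=robot.read_camera("side")
a=cv2.resize(c["color"][125:245,150:240],None,fx=4.5,fy=4.5,interpolation=cv2.INTER_CUBIC)
b=cv2.resize(s["color"][170:290,140:230],None,fx=4.5,fy=4.5,interpolation=cv2.INTER_CUBIC);cv2.imwrite("pics/t4.png",np.hstack([a[:,:400],b[:,:400]])[:,:,::-1])
E
```

```text
t 10.65 grasp [512.5 175.7  39.6] yaw 10.37 tilt [0.0004 0.0001] rack xy [-61.6  21.7] F [ 0.2 -0.7  0. ] op 6.8 gf 0.0
```

View pics/t4.png

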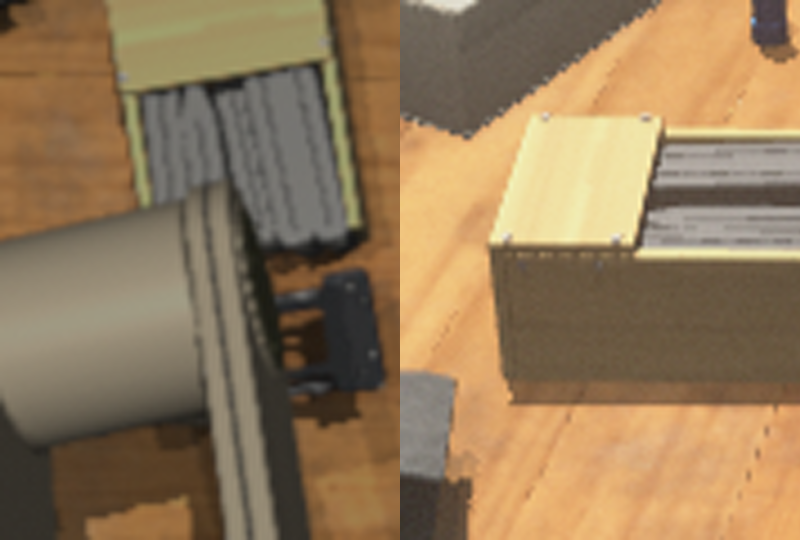

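The case sits between the left case and the low one with all cases standing. Now I push the blunt end with closed fingers.

drive_tool(moves=[0, 4, 0, 0, 0, 0, 0, 0, 4, 0, 0, 0, 0, 0, 0, 3, 0, 0, 0, 0, 0, 0, 2, 0, 0, 0, 0, 0, 0, 2, 0, 0, 0, 0, 0, 0, 2, 0, 0, 0, 0, 0, 0, 2, 0, 0, 0, 0, 0, 0, 2, 0, 0, 0, 0, 0])

```text
t: 11.55
tool_pos: [0.5326, 0.1795, 0.2067]
orientation: [3.129, 0.284, -0.001]
force: [-2.7, 0.1, 1.1]
opening: 0.0002
gripper_force: 0.8
```

```bash
python3 - <<'E'
from h import *
from plant import robot
stat(robot)
E
```

```text
t 11.55 grasp [532.5 179.4  39.4] yaw 10.38 tilt [-0.0006 -0.0001] rack xy [-41.2  21.7] F [-2.7  0.1  1.1] op 0.2 gf 0.8
```

drive_tool(moves=[0, 1, 0, 0, 0, 0, 0, 0, 0.5, 0, 0, 0, 0, 0, 0, 0, 0, 0, 0, 0, 0, 0, 0, 0, 0, 0, 0, 0])

```text
t: 11.95
tool_pos: [0.5341, 0.1797, 0.2067]
orientation: [-3.129, -0.284, 0.0]
force: [-1.0, -0.1, -0.5]
opening: 0.0002
gripper_force: 0.3
```

```bash
python3 - <<'E'
from h import *
from plant import robot
stat(robot)
c=robot.read_camera("side");P=cloud(c);z=P[...,2]
a=np.radians(YAW);D=P[...,:2]*1000-RO
X=D@[np.cos(a),np.sin(a)];Y=D@[-np.sin(a),np.cos(a)]
m=(abs(Y-22)<9)&(z>.072)&(z<.088)&(X<40)&(X>-60)&(c["depth"]>0)
print(np.sort(X[m]).round(1)[:25],m.sum())
m=(abs(Y-45)<9)&(z>.072)&(z<.088)&(X<40)&(X>-60);print(np.sort(X[m]).round(1)[:8])
E
```

```text
t 11.95 grasp [534.1 179.7  39.4] yaw 10.38 tilt [-0.  0.] rack xy [-39.7  21.7] F [-1.  -0.1 -0.5] op 0.2 gf 0.3
[-1.2 -0.9 -0.7  1.2  1.3  1.6  1.8  3.7  3.7  3.7  3.9  4.   4.1  6.1
  6.1  6.4  6.7  8.5  8.6  8.8  9.  11.  11.2 11.5 11.7] 67
[5.2 5.4 5.6 5.7 7.6 7.8 8.1 8.1]
```

drive_tool(moves=[0, 0.6, 0, 0, 0, 0, 0, 0, 0.6, 0, 0, 0, 0, 0, 0, 0, 0, 0, 0, 0, 0])

```text
t: 12.3
tool_pos: [0.5353, 0.1799, 0.2067]
orientation: [3.129, 0.284, -0.0]
force: [-1.4, -0.1, -0.5]
opening: 0.0007
gripper_force: 0.3
```

drive_tool(moves=[0, 0.6, 0, 0, 0, 0, 0, 0, 0.6, 0, 0, 0, 0, 0, 0, 0, 0, 0, 0, 0, 0])

```text
t: 12.6
tool_pos: [0.5366, 0.1802, 0.2068]
orientation: [-3.129, -0.284, -0.0]
force: [0.4, -0.5, -0.7]
opening: 0.0007
gripper_force: 0.3
```

drive_tool(moves=[0, 0.6, 0, 0, 0, 0, 0, 0, 0.6, 0, 0, 0, 0, 0, 0, 0, 0, 0, 0, 0, 0])

```text
t: 12.9
tool_pos: [0.5378, 0.1804, 0.2068]
orientation: [-3.129, -0.284, -0.0]
force: [-0.6, -0.9, -0.0]
opening: 0.0
gripper_force: 0.3
```

drive_tool(moves=[0, 0.6, 0, 0, 0, 0, 0, 0, 0.6, 0, 0, 0, 0, 0, 0, 0, 0, 0, 0, 0, 0])

```text
t: 13.2
tool_pos: [0.539, 0.1806, 0.2068]
orientation: [-3.129, -0.284, -0.0]
force: [-0.1, -1.2, -0.6]
opening: 0.0002
gripper_force: 0.3
```

drive_tool(moves=[0, 0.6, 0, 0, 0, 0, 0, 0, 0.6, 0, 0, 0, 0, 0, 0, 0, 0, 0, 0, 0, 0])

```text
t: 13.5
tool_pos: [0.5397, 0.1808, 0.2066]
orientation: [3.129, 0.284, -0.002]
force: [-4.7, -1.1, 2.6]
opening: 0.0002
gripper_force: 2.5
```

```bash
python3 - <<'E'
from h import *
from plant import robot
for i in range(4): stat(robot);robot.read_camera("side")
stat(robot)
E
```

```text
t 13.5 grasp [539.5 180.8  39.3] yaw 10.38 tilt [-0.0012 -0.0001] rack xy [-34.1  21.8] F [-4.7 -1.1  2.6] op 0.2 gf 2.5
t 13.55 grasp [539.6 180.8  39.3] yaw 10.38 tilt [-0.001  -0.0002] rack xy [-34.1  21.8] F [-5.3 -0.4  3.3] op 0.7 gf 2.6
t 13.6 grasp [539.6 180.8  39.3] yaw 10.38 tilt [-0.001  -0.0001] rack xy [-34.1  21.8] F [-4.7  0.1  2.3] op 0.4 gf 2.6
t 13.65 grasp [539.6 180.8  39.3] yaw 10.38 tilt [-0.001  -0.0002] rack xy [-34.1  21.8] F [-5.  -1.1  3.1] op 0.6 gf 2.6
t 13.7 grasp [539.6 180.8  39.3] yaw 10.38 tilt [-0.001  -0.0001] rack xy [-34.1  21.8] F [-5.3 -1.1  2.5] op 0.6 gf 2.6
```

drive_tool(moves=[0, 0.4, 0, 0, 0, 0, 0, 0, 0, 0, 0, 0, 0, 0])

```text
t: 13.9
tool_pos: [0.54, 0.1809, 0.2066]
orientation: [3.129, 0.284, -0.002]
force: [-6.6, -1.4, 3.6]
opening: 0.0006
gripper_force: 3.2
```

```bash
python3 - <<'E'
from h import *
from plant import robot
for i in range(3):
    s=robot.read_state();print((np.array(s["tool_pos"])*1000).round(2),np.round(s["force"],1),np.round(s["wrist_torque"],2));robot.read_camera("side")
E
```

```text
[539.96 180.86 206.59] [-6.6 -1.4  3.6] [-0.05  0.81  0.09]
[539.96 180.87 206.58] [-6.7 -0.8  3.1] [-0.04  0.84  0.09]
[539.96 180.85 206.56] [-6.1 -0.1  3.8] [-0.09  0.8   0.07]
```

The force rose about 1.6 N for a 0.4 mm push, which fits the spring stop. The wrist torque puts my contact up at the case's top edge, so the case may be tipping. I'll back off and look.

drive_tool(moves=[0, -1, 0, 0, 0, 0, 0, 0, -8, 0, 0, 0, 0, 0, 0, -30, 0, 0, 0, 0, 0, 0, -35, 0, 0, 0, 0, 0, 0, -35, 0, -10, 0, 0, 0, 0, 0, 0, 0, 0, 0, 0, 0, 0, 0, 0, 0, 0, 0])

```text
t: 14.75
tool_pos: [0.4331, 0.1612, 0.2174]
orientation: [-3.128, -0.284, -0.004]
force: [-0.2, -0.2, -0.3]
opening: 0.0005
gripper_force: 0.0
```

```bash
python3 - <<'E'
from h import *
from plant import robot
stat(robot)
c=robot.read_camera("top");np.savez("top5.npz",**c);s=robot.read_camera("side");np.savez("side5.npz",**s)
a=cv2.resize(c["color"][125:245,150:240],None,fx=4.5,fy=4.5,interpolation=cv2.INTER_CUBIC)
b=cv2.resize(s["color"][170:290,160:250],None,fx=4.5,fy=4.5,interpolation=cv2.INTER_CUBIC);cv2.imwrite("pics/t5.png",np.hstack([a[:,:400],b[:,:400]])[:,:,::-1])
a=np.radians(YAW)
for n,c in(("top",c),("side",s)):
    P=cloud(c);z=P[...,2]*1000;D=P[...,:2]*1000-RO
    X=D@[np.cos(a),np.sin(a)];Y=D@[-np.sin(a),np.cos(a)]
    for x0 in range(-45,110,12):
        m=(abs(Y-22)<7)&(z>55)&(z<95)&(X<x0+12)&(X>x0);print(n,x0,m.sum(),z[m].mean().round(1),X[m].min().round(1) if m.any() else"")
E
```

```text
t 14.75 grasp [433.5 161.3  50.1] yaw 10.39 tilt [0.0025 0.0006] rack xy [-141.9   21.8] F [-0.2 -0.2 -0.3] op 0.5 gf 0.0
top -45 0 nan 
top -33 13 74.5 -26.1
top -21 22 80.0 -21.0
top -9 22 80.1 -8.5
top 3 22 80.8 3.5
top 15 20 80.4 15.7
top 27 20 79.5 27.5
top 39 20 79.2 39.8
top 51 23 79.5 51.1
top 63 22 80.0 63.5
top 75 20 80.6 76.1
top 87 21 79.7 87.6
top 99 23 78.0 99.7
side -45 0 nan 
side -33 6 81.3 -25.7
side -21 16 80.6 -20.8
side -9 19 79.4 -8.5
side 3 16 81.7 3.7
side 15 15 80.2 16.3
side 27 15 80.7 28.4
side 39 16 81.2 40.8
side 51 15 80.5 51.1
side 63 14 81.0 63.2
side 75 16 80.7 75.0
side 87 16 81.1 87.5
side 99 21 82.3 99.9<stdin>:12: RuntimeWarning: Mean of empty slice.
  ret = ret.dtype.type(ret / rcount)
```

View pics/t5.png

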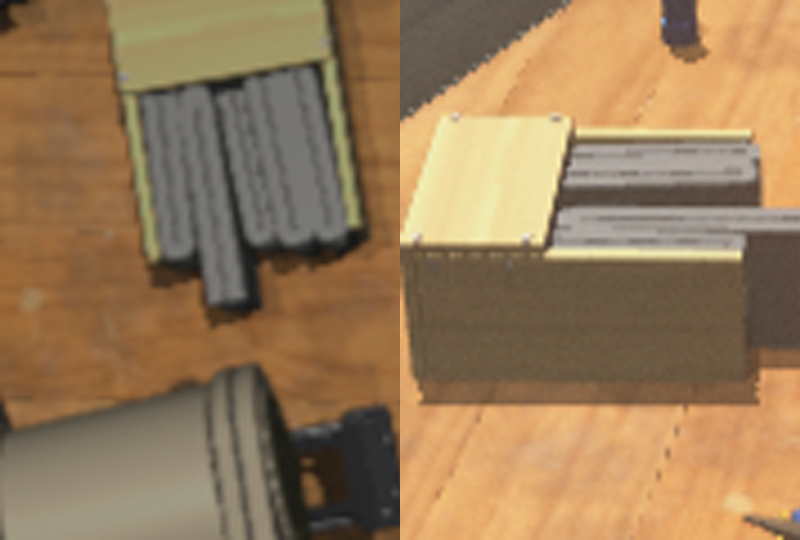

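The case is level, upright and between the tall and low cases, with its blunt end at about -26 mm (crop (228,300)). The filed case points to a stop at about 128 mm. I'll repeat the push lower, with the tool tilted so the fingertips lead.

drive_tool(moves=[0, 0, 0, 0, 0, 8, 0, 0, 22.8, 0, 3.2, 0, 0, 0, 0, 22.8, 0, 3.2, 0, 0, 0, 0, 19.8, 0, 2.8, 0, 0, 0, 0, 0, 0, 0, 0, 0, 0, 0, 0, 0, 0, 0, 0, 0])

```text
t: 15.45
tool_pos: [0.4986, 0.1731, 0.2163]
orientation: [-3.109, -0.282, -0.216]
force: [-0.5, -0.5, -0.4]
opening: 0.0004
gripper_force: 0.0
```

```bash
python3 - <<'E'
from h import *
from plant import robot
stat(robot);s=robot.read_state();print(s["tool_pos"])
E
```

```text
t 15.45 grasp [521.4 177.3  50.6] yaw 10.36 tilt [0.136  0.0249] rack xy [-52.6  21.6] F [-0.5 -0.5 -0.4] op 0.4 gf 0.0
[0.49862703 0.17312365 0.21627568]
```

drive_tool(moves=[0, 4, 0, 0.6, 0, 0, 0, 0, 4, 0, 0.6, 0, 0, 0, 0, 3, 0, 0.4, 0, 0, 0, 0, 1, 0, 0.1, 0, 0, 0, 0, 0, 0, 0, 0, 0, 0])

```text
t: 15.95
tool_pos: [0.5102, 0.1753, 0.2168]
orientation: [-3.109, -0.282, -0.218]
force: [-0.5, -0.1, 0.5]
opening: 0.0002
gripper_force: 0.0
```

drive_tool(moves=[0, 1, 0, 0.1, 0, 0, 0, 0, 0.5, 0, 0.1, 0, 0, 0, 0, 0, 0, 0, 0, 0, 0])

```text
t: 16.25
tool_pos: [0.5116, 0.1756, 0.2168]
orientation: [-3.109, -0.282, -0.217]
force: [0.2, 0.7, -0.1]
opening: 0.0005
gripper_force: 0.0
```

drive_tool(moves=[0, 0.5, 0, 0.1, 0, 0, 0, 0, 0.5, 0, 0.1, 0, 0, 0, 0, 0, 0, 0, 0, 0, 0])

```text
t: 16.55
tool_pos: [0.5126, 0.1758, 0.2167]
orientation: [-3.109, -0.282, -0.217]
force: [0.4, 0.3, 0.3]
opening: 0.0006
gripper_force: 0.0
```

drive_tool(moves=[0, 0.5, 0, 0.1, 0, 0, 0, 0, 0.5, 0, 0.1, 0, 0, 0, 0, 0, 0, 0, 0, 0, 0])

```text
t: 16.85
tool_pos: [0.5137, 0.176, 0.2166]
orientation: [-3.109, -0.282, -0.218]
force: [1.2, 0.2, 0.4]
opening: 0.0004
gripper_force: 0.0
```

drive_tool(moves=[0, 0.5, 0, 0.1, 0, 0, 0, 0, 0.5, 0, 0.1, 0, 0, 0, 0, 0, 0, 0, 0, 0, 0])

```text
t: 17.15
tool_pos: [0.5144, 0.1761, 0.2164]
orientation: [-3.109, -0.282, -0.216]
force: [-2.1, -0.6, 1.2]
opening: 0.0007
gripper_force: 1.3
```

drive_tool(moves=[0, 0.4, 0, 0.1, 0, 0, 0, 0, 0, 0, 0, 0, 0, 0, 0, 0, 0, 0, 0, 0, 0])

```text
t: 17.45
tool_pos: [0.5147, 0.1762, 0.2163]
orientation: [-3.109, -0.282, -0.216]
force: [-4.2, -0.9, 1.9]
opening: 0.0004
gripper_force: 2.5
```

```bash
python3 - <<'E'
from h import *
from plant import robot
for i in range(3):
    s=robot.read_state();print((np.array(s["tool_pos"])*1000).round(2),np.round(s["force"],1),np.round(s["wrist_torque"],2));robot.read_camera("side")
E
```

```text
[514.67 176.19 216.26] [-4.2 -0.9  1.9] [-0.17  0.9  -0.01]
[514.69 176.17 216.3 ] [-6.1 -0.3  3.1] [-0.15  0.94 -0.03]
[514.67 176.15 216.23] [-4.8 -0.2  2.2] [-0.13  0.95  0.03]
```

A low push of about 5 N on the level case is confirmed. Now I retreat.

drive_tool(moves=[0, -1, 0, -0.1, 0, 0, 0, 0, -6, 0, -0.8, 0, 0, 0, 0, -20, 0, -2.8, 0, 0, 0, 0, -30, 0, -4.2, 0, 0, 0, 0, -30, 0, -4.2, 0, 0, 0, 0, -20, 0, -25, 0, 0, 0, 0, 0, 0, -30, 0, -8, 0, 0, 0, 0, 0, 0, 0, 0])

```text
t: 18.4
tool_pos: [0.4016, 0.1555, 0.2719]
orientation: [-3.128, -0.284, -0.001]
force: [1.8, 1.2, 0.4]
opening: 0.0007
gripper_force: 0.0
```

```bash
python3 - <<'E'
from h import *
from plant import robot
c=robot.read_camera("top");s=robot.read_camera("side");stat(robot)
a=cv2.resize(c["color"][115:245,140:240],None,fx=4,fy=4,interpolation=cv2.INTER_CUBIC)
b=cv2.resize(s["color"][170:300,160:260],None,fx=4,fy=4,interpolation=cv2.INTER_CUBIC);cv2.imwrite("pics/t6.png",np.hstack([a,b])[:,:,::-1])
a=np.radians(YAW);P=cloud(c);z=P[...,2]*1000;D=P[...,:2]*1000-RO
X=D@[np.cos(a),np.sin(a)];Y=D@[-np.sin(a),np.cos(a)]
m=(abs(Y-22)<9)&(z>70)&(z<90)&(X<0)&(X>-50);print("blunt",np.sort(X[m])[:6].round(1),z[m].mean())
for x0 in(-15,20,60,95):
    m=(abs(Y-24)<14)&(z>75)&(z<86)&(X<x0+6)&(X>x0);print(x0,np.sort(Y[m])[[0,-1]].round(1))
E
```

```text
t 18.5 grasp [403.5 155.9 101.9] yaw 10.37 tilt [0.0055 0.0013] rack xy [-172.4   21.9] F [ 0.3  0.6 -0.3] op 1.0 gf 0.0
blunt [-26.  -25.8 -25.4 -25.3 -24.9 -24.6] 79.24746890333284
-15 [12.3 34.4]
20 [11.9 37.3]
60 [13.9 37.4]
95 [13.9 36.8]
```

View pics/t6.png

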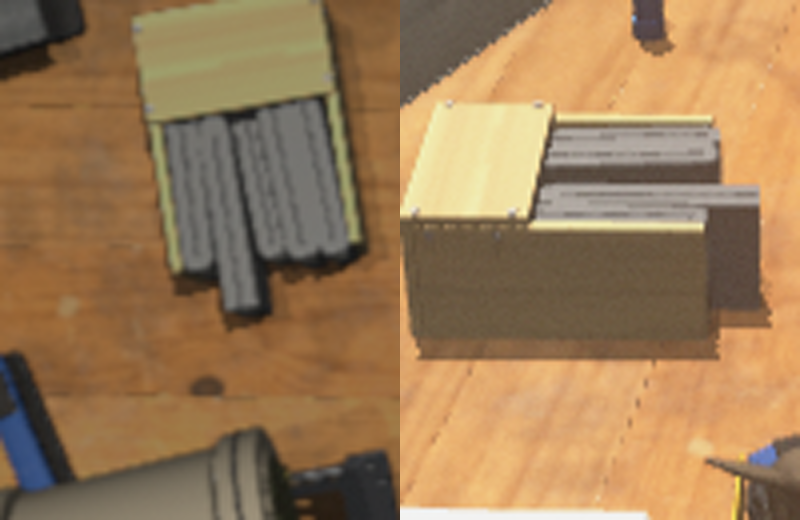

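The case is home: upright, left of the low case, its blunt end proud of the row at crop (243,305), with all the cases standing and the robot clear. I'm handing in.

```bash
python3 -c "
from plant import robot
print(robot.close_job())"
```

```text
the job is handed in; nothing more can be done
None
```

The long case is filed nose-first and upright directly left of the low case, and was pressed to about 5 N (6.7 N peak) against the sprung stop. All the cases are standing, the gripper is clear of everything, and the job was handed in at about 18.5 s; no verdict came back.

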